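Sort the small post in the mailroom

ROBOT

A 6-joint arm with a two-finger parallel gripper is mounted at the origin on the work surface. World frame = base frame: x ahead of the robot, y to its left, z up, the work surface at z = 0. Lengths are in m, angles in rad, forces in N, time in s.
With the tool pointing down it reaches from about 0.225 to 0.875 m from the base axis. Payload 3.4 kg.
Tool frame: the origin (TCP) lies at the very end of the fingers, on their centre line; the grasp point (between the pads) lies 19 mm behind it (manip.hold_point_z is the distance from the TCP to the grasp point, in m); z points along the fingers, y is the line along which they close (so a half turn about z gives the same grasp; the last joint's range is limited). The gripper opens to 85 mm and grips with 20 to 120 N. Pads are 22 mm wide; open, the fingers measure 114 mm over their backs; the gripper's body (76 mm by 85 mm) begins 54 mm behind the grasp point. The pads swing forward as they close: fully open they stand 13 mm farther back than shut.
Start: joints at [-1.408, 0.276, 1.505, -0, 1.361, -0.121], TCP at [0.161, -0.552, 0.231] pointing down, gripper open.
Joint ranges: [-2.89, 2.89], [-0.75, 2.08], [0.22, 2.7], [-1.18, 4.32], [0.11, 2.71], [-2.7, 2.7]. Speed limits (rad/s): [2.57, 2.57, 3.14, 3.14, 3.14, 3.14].

INTERFACE

Orientations are given as a unit quaternion [w, x, y, z].
In Python, from rig import readout, viewer, order, manip gives the robot as it stands. The module is installed in compiled form; this text tells all that it offers.
- The arm moves only by the tool send_rows, never from a script. Its arguments are lists of equal length, an entry for each row: "xyz": the shift along the world's x, y, z in m, a list of three; "delta_rot": the turn, a rotation vector about the world's x, y, z in degrees, a list of three. In form: {"xyz": [[tx, ty, tz], ...], "delta_rot": [[wx, wy, wz], ...]}. A call has 1 to 12 rows; each row shifts and turns the commanded pose from where the row before left it; what a row does not reach is not made up. A row lasts 1/10 s, in which the tool goes at most 50 mm and 8.59 degrees, less where a joint would pass 70% of its speed; a pose out of reach is approached as far as the arm can. A call with a gripper value outside its range is refused whole. "gripper" is the finger opening in m, from 0 to 0.0854, set as the call begins (left out, the last holds). The fingers move at their own pace and stop on an object; "force" is the grip in N (left out, the last holds). Time passes only in rows, so rows that do not move let the fingers close. It gives the time, the measured TCP pose, the force, the opening and the grip force at its end, in the units of the state.
- readout.get_state(): the state, without advancing time (a new reading comes with each control period).
- viewer.get_image(name): name is "scene" or "side" or "wrist"; returns a dict with "color" (480x640x3 uint8, red, green, blue), "depth" (480x640 float32, m along the optical axis (not along the pixel's ray), 0 where there is no reading), "K" (3x3 intrinsics, pixels), "camera_from_world" (4x4, takes a point from world to camera coordinates). Camera axes: x right, y up, looking along -z (the intrinsics and any distortion apply to the point x, -y, -z); pixel columns grow to the right and rows downward; lengths in m; the calibration is good to about 2 mm. A picture is of the moment at which its call begins.
- order.sign_off(): hands the job in; it is judged then, once.
The state is a dict: "clock": time; "qpos": joint angles; "qd": joint speeds; "effort": joint torques, N m; "position": TCP position; "ee_rot": TCP orientation; "contact_force": force on the tool from outside, world axes, zero at the start; "moment": the same for the moment, N m; "width": finger opening in m; "gripper_force": force on a finger pad.
Only numpy, scipy, OpenCV 4.12 (cv2) and the standard library are available. Lean on these libraries where they do the work, as an engineer would, in place of code of your own. Each camera call takes 0.05 s, during which the arm holds its last target. There are 200 camera calls.

TASK

Sort the five small parcels on the mailroom counter: set both cartons down on the floor of the deep tray, next to each other and the same way up as they are now; lay the mailing tube in the V-shaped cradle, its end caps just outside the two saddles; and put the two slim boxes flat in the shallow tray in one neat pile, the longer one underneath and the shorter one squarely in the middle on top of it. Do not push away or knock over the hand stamp or the ink bottle.

Things in the scene. Friction and masses are not known exactly. Their poses are not given: they have to be found in the camera images.
- carton_a_centre (a point): One of two identical small cartons (either may go anywhere in the deep tray), 65 x 50 x 45 mm high, brown cardboard with a strip of clear tape and a small blank white label on top; origin at its centre (half-way up), z up, x along its 65 mm length, y across its 50 mm width. Loose, lies on the table at the start.
- carton_b_centre (a point): The other of the two identical cartons, 65 x 50 x 45 mm high, brown cardboard with a strip of clear tape and a small blank white label on top; origin at its centre (half-way up), z up, x along its 65 mm length, y across its 50 mm width. Loose, lies on the table at the start.
- slim_long_centre (a point): The longer slim box, 120 x 60 x 20 mm high, brown cardboard with a strip of clear tape and a small blank white label on top; origin at its centre (half-way up), z up, x along its 120 mm length, y across its 60 mm width. Loose, lies on the table at the start.
- slim_short_centre (a point): The shorter slim box, 90 x 50 x 20 mm high, brown cardboard with a strip of clear tape and a small blank white label on top; origin at its centre (half-way up), z up, x along its 90 mm length, y across its 50 mm width. Loose, lies on the table at the start.
- tube_centre (a point): Round brown cardboard mailing tube lying along its x axis, 130 mm long over all; the barrel is 36 mm in diameter and 110 mm long between two white hexagonal end caps, each 10 mm thick and 40 mm across flats (46 mm across corners), that stop it from rolling. Origin on its axis at mid-length, 20 mm above the table at the start. Loose; it looks the same either way round and is grasped across the barrel.
- deep_tray: Wooden open tray with the higher walls, 140 (x) x 185 (y) mm outside and 35 mm high; walls and floor 5 mm thick, so 130 x 175 mm inside. Fixed to the table. Origin at the centre of its underside (on the table), y along its long side, z up. It has room for the two cartons side by side, for instance 40 mm either side of its centre along y with their 65 mm length along y.
- shallow_tray: Wooden open tray with low walls, 140 (x) x 160 (y) mm outside and 15 mm high; walls and floor 5 mm thick, so 130 x 150 mm inside. Fixed. Origin at the centre of its underside, y along its long side, z up.
- cradle: Wooden cradle: a base board 84 (x) x 130 (y) x 8 mm with two V-shaped saddles (90 degree V, open upward), each 12 mm thick, centred 34 mm either side of the middle along y, so 56 mm free between them and 80 mm over their outsides; their tips stand about 42 mm above the table. Fixed. Origin at the centre of its underside, z up; a tube lying in the saddles lies along the cradle's y axis with its axis 37 mm above the table.
- stamp_mid (a point): Hand stamp of dark wood standing upright, 66 mm high, round foot 34 mm in diameter; a bystander to be left where it stands. Origin half-way up its axis.
- ink_mid (a point): Small ink bottle standing upright, 32 mm in diameter and 55 mm high, black cap; a bystander to be left where it stands. Origin half-way up its axis.
Mind the look-alikes: they are no part of the job. Leave any black look-alike of the part that bears slim_long_centre alone.

How it is judged:
By the outcome, as a careful person would: the job done as asked, in the order asked, and still so for the second after the job is handed in, with the robot touching nothing.
It also fails if it takes over 125 s, if anything falls off the work surface, if the arm or the gripper's body presses on something with over 40 N, if the wrist force passes 120 N, or if a joint passes its speed limit or range.

## Working session

There is one attempt and no reset: what is moved stays moved. The work goes in short steps, Python scripts to look and compute and a tool call to move; the robot and the scene stay as the last step left them, time stands still between calls to the robot, and variables do not carry over. Pictures are saved under pics/ and viewed, at most 14 in all, crops included, and the job is handed in when it is done.

Besides the shell and the picture viewer there is one more tool, called as a command line: name --argument value ..., lists and objects as JSON in quotes. send_rows: Moves the arm, as the interface text tells. Its arguments: {"type":"object","properties":{"xyz":{"type":"array"},"delta_rot":{"type":"array"},"gripper":{"type":"number"},"force":{"type":"number"}},"required":["xyz","delta_rot"]}

```bash
mkdir -p pics
cat > h.py <<'E'
import numpy as np, cv2
from rig import readout, viewer, order, manip
def grab(n,save=None):
    im=viewer.get_image(n)
    if save: cv2.imwrite('pics/'+save,im['color'][:,:,::-1])
    return im
def ray(im,uv,z):
    K=im['K'];T=np.linalg.inv(im['camera_from_world'])
    uv=np.atleast_2d(np.asarray(uv,float))
    d=np.c_[(uv[:,0]-K[0,2])/K[0,0],-(uv[:,1]-K[1,2])/K[1,1],-np.ones(len(uv))]@T[:3,:3].T
    o=T[:3,3]
    return o+d*((z-o[2])/d[:,2])[:,None]
def cloud(im):
    d=im['depth'];K=im['K'];T=np.linalg.inv(im['camera_from_world'])
    v,u=np.mgrid[:d.shape[0],:d.shape[1]]
    p=np.stack([(u-K[0,2])/K[0,0]*d,-(v-K[1,2])/K[1,1]*d,-d],-1)
    p=p@T[:3,:3].T+T[:3,3]; p[d==0]=np.nan
    return p
E
python3 - <<'E'
from h import *
s=readout.get_state();print(s)
for n in ['scene','side']:
    im=grab(n,n+'0.png');print(n,np.linalg.inv(im['camera_from_world']).round(3).tolist(),im['K'].round(1).tolist(),(im['depth']>0).mean())
    np.savez(n+'0.npz',**im)
E
```

```text
{'clock': 0.0, 'qpos': array([-1.40801433e+00,  2.76575405e-01,  1.50615983e+00, -1.04904872e-05,
        1.36065388e+00, -1.20984575e-01]), 'qd': array([ 5.19186639e-04,  1.90587460e-04, -2.07748739e-05,  1.33552921e-04,
       -1.01456031e-03, -9.50485234e-05]), 'effort': array([-1.84939272e-03, -4.16782165e+01, -2.45812118e+01, -5.71231285e-04,
        1.11082866e-02,  2.52466144e-06]), 'position': array([ 0.16089834, -0.55147979,  0.23044022]), 'ee_rot': array([-8.97926117e-04,  9.89950886e-01,  1.41408754e-01, -2.38982185e-05]), 'contact_force': array([-0.41949636, -0.91604922, -0.35661007]), 'moment': array([-0.00203793,  0.00732392,  0.0472015 ]), 'gripper_force': 0.0, 'width': 0.0856771504807638}
scene [[0.842, -0.41, 0.35, 0.866], [0.539, 0.623, -0.566, -0.801], [0.014, 0.666, 0.746, 0.965], [0.0, 0.0, 0.0, 1.0]] [[592.3, 0.0, 317.0], [0.0, 592.3, 245.4], [0.0, 0.0, 1.0]] 0.9960123697916666
side [[-0.99, 0.114, -0.082, 0.329], [-0.14, -0.759, 0.635, 0.68], [0.01, 0.641, 0.768, 0.978], [0.0, 0.0, 0.0, 1.0]] [[487.4, 0.0, 324.1], [0.0, 487.4, 244.1], [0.0, 0.0, 1.0]] 0.9958528645833333
```

View pics/scene0.png

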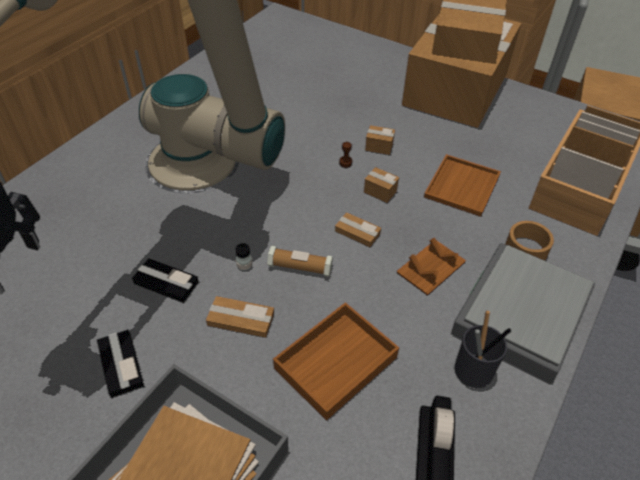

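View pics/side0.png

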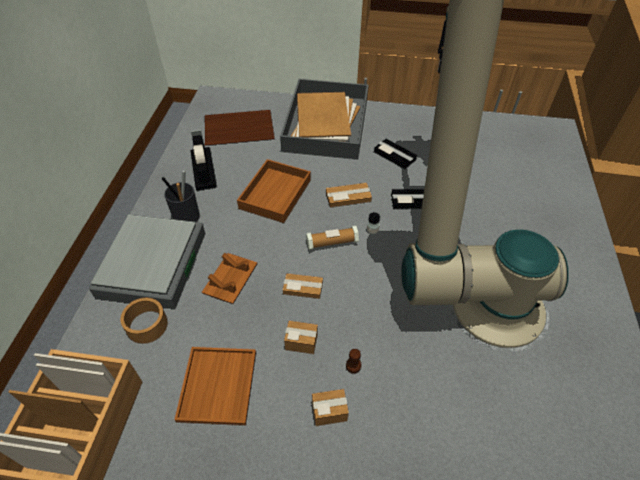

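The scene view has the deep tray at about (337,360), shallow tray (463,185), cradle (432,265), tube (300,261), ink (244,257), stamp (346,153), cartons (380,140) and (381,184), short slim (358,229), and long slim (240,316). The two black boxes are look-alikes. Next I measure the top faces from the depth cloud of both views.

Run:
```python
from h import *
px={'cartA':((380,140),.045),'cartB':((381,184),.045),'short':((358,229),.02),'long':((240,316),.02),'tube':((300,261),.036),'ink':((244,257),.05),'stamp':((346,153),.05),'deep':((337,360),.005),'shallow':((463,185),.005),'cradle':((432,265),.02)}
ims={n:dict(np.load(n+'0.npz')) for n in ['scene','side']}
cl={n:cloud(ims[n]) for n in ims}
band={'cartA':(.040,.05),'cartB':(.040,.05),'short':(.015,.025),'long':(.015,.025),'tube':(.028,.05),'ink':(.045,.065),'stamp':(.05,.075),'deep':(.03,.04),'shallow':(.011,.02),'cradle':(.004,.013)}
for k,(uv,z) in px.items():
    c=ray(ims['scene'],uv,z)[0]
    r=.13 if k in('deep','shallow') else .085
    for n in list(cl)+['both']:
        P=np.concatenate([cl[m].reshape(-1,3) for m in cl]) if n=='both' else cl[n].reshape(-1,3)
        s=P[(abs(P[:,0]-c[0])<r)&(abs(P[:,1]-c[1])<r)&(P[:,2]>band[k][0])&(P[:,2]<band[k][1])]
        # keep the largest connected blob nearest c on a 2 mm grid
        g=np.zeros((140,140),np.uint8);ij=((s[:,:2]-c[:2])/.002+70).astype(int)
        g[ij[:,1],ij[:,0]]=1;g=cv2.dilate(g,np.ones((5,5)))
        nl,lab,st,ce=cv2.connectedComponentsWithStats(g)
        if nl<2: print(k,n,'none');continue
        b=1+np.argmax(st[1:,4]-8*np.hypot(*(ce[1:]-70).T))
        t=s[lab[ij[:,1],ij[:,0]]==b]
        R=cv2.minAreaRect((t[:,:2]*1000).astype(np.float32))
        print(k,n,len(t),'ctr',np.round(R[0],1),'size',np.round(R[1],1),'ang',round(R[2],1),'z',np.percentile(t[:,2]*1000,[5,50,95]).round(1))
```

```text
cartA scene 348 ctr [361.9 302.6] size [65.3 58.3] ang 15.2 z [41.3 44.8 48.3]
cartA side 852 ctr [360.8 308.3] size [65.3 51.8] ang 17.7 z [42.4 45.4 48.1]
cartA both 1200 ctr [361.8 304. ] size [65.9 60.7] ang 17.6 z [42.  45.2 48.1]
cartB scene 446 ctr [445.4 156. ] size [56.4 67.1] ang 89.5 z [41.3 45.1 48.3]
cartB side 634 ctr [444.1 162.4] size [65.7 53.1] ang 0.1 z [42.2 45.4 48.1]
cartB both 1080 ctr [445.2 158.3] size [60.8 67.8] ang 89.2 z [41.8 45.3 48.1]
short scene 727 ctr [466.5  11.6] size [92.3 56.2] ang 1.4 z [16.3 20.2 23.2]
short side 674 ctr [465.3  17.8] size [90.4 53. ] ang 0.9 z [16.8 20.3 23.4]
short both 1401 ctr [466.5  13.9] size [92.7 60.7] ang 0.9 z [16.6 20.2 23.3]
long scene 1661 ctr [ 392.2 -314.3] size [121.6  63.5] ang 19.6 z [17.  20.3 23.2]
long side 684 ctr [ 389.6 -308.9] size [121.2  67.8] ang 18.9 z [16.4 20.1 23.2]
long both 2345 ctr [ 390.6 -310.4] size [122.   71.9] ang 19.4 z [16.7 20.3 23.2]
tube scene 808 ctr [ 416.  -142.6] size [131.1  39.3] ang 20.5 z [29.3 36.4 41.2]
tube side 530 ctr [ 412.9 -133.3] size [130.5  34.4] ang 21.4 z [29.
[... 599 characters left out ...]
size [188.9 142.5] ang 76.2 z [30.8 34.8 37.9]
deep side 480 ctr [ 596.7 -291.2] size [192.3 143.3] ang 75.8 z [30.7 34.4 37.6]
deep both 1696 ctr [ 597.9 -292.2] size [194.  145.7] ang 76.2 z [30.8 34.7 37.8]
shallow scene 519 ctr [600.3 283.8] size [140.7 167.9] ang 5.9 z [11.5 14.6 18.2]
shallow side 822 ctr [599.8 287.3] size [140.8 163. ] ang 5.7 z [11.9 14.9 17.9]
shallow both 1341 ctr [600.1 284.3] size [141.1 169. ] ang 5.9 z [11.7 14.8 18. ]
cradle scene 1397 ctr [646.8   6. ] size [162.1 110.4] ang 82.6 z [ 5.   8.3 11.7]
cradle side 1169 ctr [640.1  21.4] size [147.3 138.5] ang 74.0 z [ 4.7  8.2 11.5]
cradle both 2624 ctr [653.9   2.7] size [163.1 168.4] ang 0.3 z [ 4.6  8.2 11.6]
```

send_rows --xyz '[[0.01, 0.02, 0.005], [0.02, 0.036, 0.005], [0.021, 0.037, 0.005], [0.021, 0.037, 0.005], [0.021, 0.037, 0], [0.021, 0.037, 0], [0.021, 0.037, 0], [0.021, 0.037, 0], [0.021, 0.037, 0], [0.021, 0.037, 0], [0.021, 0.037, 0], [0.021, 0.032, 0]]' --delta_rot '[[0, 0, -1.36], [0, 0, -1.36], [0, 0, -1.36], [0, 0, -1.36], [0, 0, -1.36], [0, 0, -1.36], [0, 0, -1.36], [0, 0, -1.36], [0, 0, -1.36], [0, 0, -1.36], [0, 0, -1.36], [0, 0, -1.36]]'

```text
clock: 1.3
position: [0.4011, -0.1289, 0.2512]
ee_rot: [-0.0, 1.0, -0.001, -0.0]
contact_force: [0.3, 0.4, -0.0]
width: 0.0855
gripper_force: 0.0
```

Run:
```python
from h import *
s=readout.get_state();print(s['position'],s['ee_rot'])
im=grab('wrist','w1.png');print(np.linalg.inv(im['camera_from_world']).round(3).tolist(),im['K'].round(1).tolist())
np.savez('w1.npz',**im)
```

```text
[ 0.40112651 -0.1289244   0.25117077] [-1.26867486e-04  9.99999680e-01 -7.71308495e-04 -1.72706802e-04]
[[-0.002, 0.951, 0.309, 0.48], [-1.0, -0.002, 0.0, -0.129], [0.001, -0.309, 0.951, 0.393], [0.0, 0.0, 0.0, 1.0]] [[378.6, 0.0, 314.1], [0.0, 378.6, 245.6], [0.0, 0.0, 1.0]]
```

View pics/w1.png

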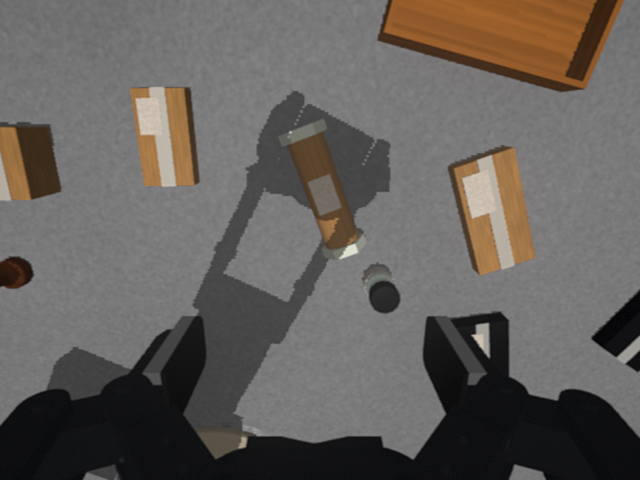

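The wrist view shows the tube from (303,130) to (343,248), the ink cap at (384,297), the short slim at (165,137), the long slim at (492,210), and the edge of the deep tray at upper right. I'll measure these from above.

```bash
cat >> h.py <<'E'
def meas(P,c,lo,hi,r=.085,tag=''):
    P=P.reshape(-1,3);c=np.asarray(c,float)
    s=P[(np.hypot(P[:,0]-c[0],P[:,1]-c[1])<r)&(P[:,2]>lo)&(P[:,2]<hi)]
    g=np.zeros((200,200),np.uint8);ij=((s[:,:2]-c)/.002+100).astype(int)
    g[ij[:,1],ij[:,0]]=1;g=cv2.dilate(g,np.ones((5,5)))
    nl,lab,st,ce=cv2.connectedComponentsWithStats(g)
    b=1+np.argmax(st[1:,4]-8*np.hypot(*(ce[1:]-100).T))
    t=s[lab[ij[:,1],ij[:,0]]==b]
    R=cv2.minAreaRect((t[:,:2]*1000).astype(np.float32))
    (cx,cy),(w,h),a=R
    a=a if w>h else a+90          # direction of the long side
    a=(a+90)%180-90
    print(tag,len(t),'ctr',round(cx,1),round(cy,1),'size',round(max(w,h),1),round(min(w,h),1),'long-ang',round(a,1),'z',np.percentile(t[:,2]*1000,[5,50,95]).round(1))
    return t
E
python3 - <<'E'
from h import *
P=cloud(dict(np.load('w1.npz')))
meas(P,(.466,.015),.0175,.0225,tag='short')
meas(P,(.391,-.312),.0175,.0225,tag='long')
meas(P,(.4145,-.138),.025,.045,tag='tube')
meas(P,(.313,-.198),.05,.06,tag='ink')
E
```

```text
short 5095 ctr 466.6 13.3 size 89.9 50.8 long-ang 0.2 z [18.  19.3 20.6]
long 6885 ctr 391.4 -313.9 size 121.0 60.8 long-ang 19.6 z [18.4 19.7 21.1]
tube 4870 ctr 415.2 -139.7 size 130.4 40.5 long-ang 20.0 z [27.2 36.  39.4]
ink 684 ctr 314.1 -199.7 size 29.2 29.2 long-ang 61.0 z [52.5 54.3 55.5]
```

send_rows --xyz '[[0.0, 0.015, 0], [0.0, 0.035, 0], [0.001, 0.038, 0], [0.002, 0.038, 0], [0.002, 0.038, 0], [0.003, 0.038, 0], [0.003, 0.038, 0], [0.003, 0.028, 0], [0, 0.015, 0], [0, 0.005, 0], [0, 0, 0]]' --delta_rot '[[0, 0, 0], [0, 0, 0], [0, 0, 0], [0, 0, 0], [0, 0, 0], [0, 0, 0], [0, 0, 0], [0, 0, 0], [0, 0, 0], [0, 0, 0], [0, 0, 0]]'

```text
clock: 2.45
position: [0.4147, 0.157, 0.251]
ee_rot: [0.0, 1.0, 0.0, -0.0]
contact_force: [0.8, -0.9, -0.3]
width: 0.0853
gripper_force: 0.0
```

Run:
```python
from h import *
im=grab('wrist','w2.png');np.savez('w2.npz',**im)
P=cloud(im)
meas(P,(.3615,.306),.0425,.0475,r=.06,tag='A')
meas(P,(.4447,.1595),.0425,.0475,r=.06,tag='B')
meas(P,(.6,.2855),.011,.02,r=.13,tag='shallow')
meas(P,(.3235,.2015),.055,.07,r=.05,tag='stamp')
```

```text
A 3117 ctr 362.2 304.9 size 65.5 51.0 long-ang 17.5 z [43.1 44.3 45.6]
B 3860 ctr 444.9 158.5 size 65.0 49.9 long-ang -0.4 z [43.1 44.5 45.8]
shallow 2100 ctr 566.9 281.2 size 161.0 72.3 long-ang -84.4 z [12.1 13.9 15.3]
stamp 487 ctr 325.2 200.3 size 23.8 23.3 long-ang -63.0 z [57.  62.3 64.6]
```

View pics/w2.png

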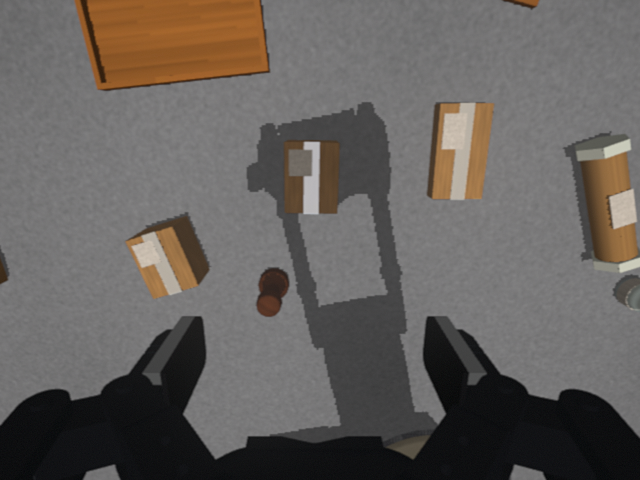

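The carton top faces measured 65 x 50 mm at z≈45 mm, as they should: A at px (162,258), B at (312,177). The stamp is clear at (272,290). Grasping B.

send_rows --xyz '[[0.02, 0.0015, -0.02], [0.0103, 0, -0.035], [0, 0, -0.04], [0, 0, -0.04], [0, 0, -0.04], [0, 0, -0.03], [0, 0, -0.02], [0, 0, -0.012], [0, 0, -0.006], [0, 0, 0], [0, 0, 0]]' --delta_rot '[[0, 0, 0], [0, 0, 0], [0, 0, 0], [0, 0, 0], [0, 0, 0], [0, 0, 0], [0, 0, 0], [0, 0, 0], [0, 0, 0], [0, 0, 0], [0, 0, 0]]'

```text
clock: 3.6
position: [0.446, 0.158, 0.0089]
ee_rot: [0.0, 1.0, -0.001, 0.001]
contact_force: [-0.9, -0.3, -0.1]
width: 0.0856
gripper_force: 0.0
```

send_rows --xyz '[[0, 0, 0], [0, 0, 0], [0, 0, 0], [0, 0, 0], [0, 0, 0], [0, 0, 0], [0, 0, 0], [0, 0, 0]]' --delta_rot '[[0, 0, 0], [0, 0, 0], [0, 0, 0], [0, 0, 0], [0, 0, 0], [0, 0, 0], [0, 0, 0], [0, 0, 0]]' --gripper 0.03 --force 30

```text
clock: 4.4
position: [0.4459, 0.1587, 0.0091]
ee_rot: [-0.0, 1.0, -0.0, 0.001]
contact_force: [-0.6, 1.2, 6.2]
width: 0.0498
gripper_force: 32.4
```

send_rows --xyz '[[0, 0, 0.015], [0, 0, 0.035], [0, 0, 0.04], [0, 0, 0.035], [0, 0, 0.025], [0.006, -0.02, 0.01], [0.01, -0.035, 0], [0.01, -0.035, 0], [0.01, -0.035, 0], [0.01, -0.035, 0], [0.01, -0.035, 0], [0.01, -0.035, 0]]' --delta_rot '[[0, 0, 0], [0, 0, 0], [0, 0, 0], [0, 0, 3], [0, 0, 5], [0, 0, 5], [0, 0, 5], [0, 0, 5], [0, 0, 5], [0, 0, 5], [0, 0, 5], [0, 0, 5]]'

```text
clock: 5.6
position: [0.511, -0.0728, 0.168]
ee_rot: [-0.0, 0.93, 0.368, -0.0]
contact_force: [0.4, 0.6, -1.2]
width: 0.0495
gripper_force: 31.9
```

send_rows --xyz '[[0.01, -0.035, 0], [0.01, -0.035, 0], [0.01, -0.035, 0], [0.01, -0.035, 0], [0.01, -0.035, 0], [0.01, -0.035, 0], [0.01, -0.035, 0], [0.006, -0.016, 0], [0, 0, 0], [0, 0, 0]]' --delta_rot '[[0, 0, 5], [0, 0, 5], [0, 0, 5], [0, 0, 5], [0, 0, 5], [0, 0, 5], [0, 0, 3.2], [0, 0, 0], [0, 0, 0], [0, 0, 0]]'

```text
clock: 6.6
position: [0.5866, -0.3317, 0.1674]
ee_rot: [-0.001, 0.787, 0.616, -0.0]
contact_force: [0.2, 0.5, -1.3]
width: 0.05
gripper_force: 31.8
```

Run:
```python
from h import *
im=grab('wrist','w3.png');np.savez('w3.npz',**im)
P=cloud(im)
meas(P,(.598,-.293),.031,.038,r=.13,tag='deep')
```

```text
deep 6034 ctr 598.9 -294.8 size 185.2 140.6 long-ang 76.0 z [32.3 34.2 35.4]
```

View pics/w3.png

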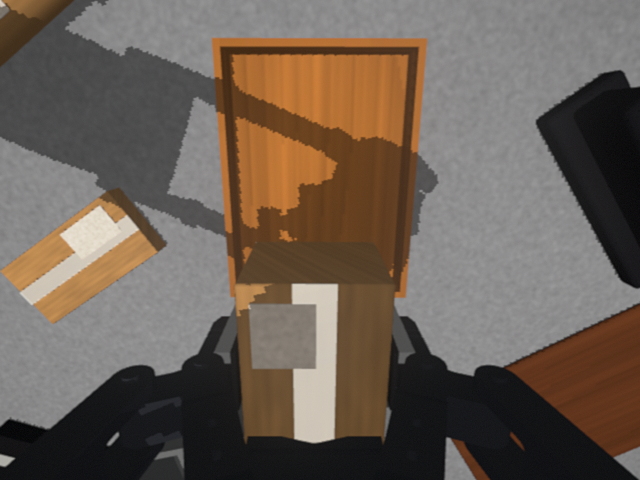

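The carton hangs level over the tray at the -y slot. The tray walls, px (215,40) to (425,295), measure 185 x 140 mm, which matches. Lowering.

send_rows --xyz '[[0.0025, -0.002, -0.015], [0, 0, -0.03], [0, 0, -0.03], [0, 0, -0.03], [0, 0, -0.02], [0, 0, -0.012], [0, 0, -0.008], [0, 0, -0.004], [0, 0, -0.003], [0, 0, 0]]' --delta_rot '[[0, 0, 0], [0, 0, 0], [0, 0, 0], [0, 0, 0], [0, 0, 0], [0, 0, 0], [0, 0, 0], [0, 0, 0], [0, 0, 0], [0, 0, 0]]'

```text
clock: 7.65
position: [0.5902, -0.3347, 0.0168]
ee_rot: [0.001, 0.787, 0.617, 0.0]
contact_force: [-0.0, 0.0, -0.2]
width: 0.0495
gripper_force: 31.7
```

send_rows --xyz '[[-0.001, 0.001, -0.0015], [0, 0, -0.001], [0, 0, 0]]' --delta_rot '[[0, 0, 0], [0, 0, 0], [0, 0, 0]]'

```text
clock: 7.95
position: [0.5889, -0.3336, 0.0142]
ee_rot: [0.0, 0.787, 0.617, 0.0]
contact_force: [0.3, -0.0, -0.7]
width: 0.0498
gripper_force: 31.9
```

send_rows --xyz '[[0, 0, 0], [0, 0, 0], [0, 0, 0], [0, 0, 0], [0, 0, 0.01], [0, 0, 0.03], [0, 0, 0.04], [0, 0, 0.04], [0, 0, 0.04], [-0.002, 0.015, 0.02], [-0.01, 0.035, 0], [-0.01, 0.035, 0]]' --delta_rot '[[0, 0, 0], [0, 0, 0], [0, 0, 0], [0, 0, 0], [0, 0, 0], [0, 0, 0], [0, 0, 0], [0, 0, 0], [0, 0, 0], [0, 0, 0], [0, 0, -4.5], [0, 0, -4.5]]' --gripper 0.075

```text
clock: 9.15
position: [0.5671, -0.2484, 0.1958]
ee_rot: [0.002, 0.834, 0.551, 0.001]
contact_force: [-0.0, 1.0, -0.7]
width: 0.0752
gripper_force: 0.0
```

send_rows --xyz '[[-0.013, 0.035, 0], [-0.013, 0.035, 0], [-0.013, 0.035, 0], [-0.013, 0.035, 0], [-0.013, 0.035, 0], [-0.013, 0.035, 0], [-0.013, 0.035, 0], [-0.013, 0.035, 0], [-0.013, 0.035, 0], [-0.013, 0.035, 0], [-0.013, 0.035, 0], [-0.013, 0.035, 0]]' --delta_rot '[[0, 0, -3.1], [0, 0, -3.1], [0, 0, -3.1], [0, 0, -3.1], [0, 0, -3.1], [0, 0, -3.1], [0, 0, -3.1], [0, 0, -3.1], [0, 0, -3.1], [0, 0, -3.1], [0, 0, -3.1], [0, 0, -3.1]]' --gripper 0.085

```text
clock: 10.35
position: [0.4102, 0.1728, 0.1948]
ee_rot: [0.0, 0.966, 0.257, 0.001]
contact_force: [-0.0, -0.5, 0.1]
width: 0.085
gripper_force: 0.0
```

send_rows --xyz '[[-0.013, 0.035, 0], [-0.013, 0.035, 0], [-0.012, 0.035, 0], [-0.009, 0.025, 0], [0, 0.003, 0], [0, 0, 0], [0, 0, 0]]' --delta_rot '[[0, 0, -3.1], [0, 0, -3.1], [0, 0, -3.1], [0, 0, -3.0], [0, 0, 0], [0, 0, 0], [0, 0, 0]]'

```text
clock: 11.05
position: [0.3641, 0.3036, 0.1941]
ee_rot: [0.0, 0.988, 0.153, 0.0]
contact_force: [0.7, -0.3, -0.7]
width: 0.085
gripper_force: 0.0
```

send_rows --xyz '[[-0.002, 0.001, -0.02], [0, 0, -0.035], [0, 0, -0.035], [0, 0, -0.035], [0, 0, -0.028], [0, 0, -0.018], [0, 0, -0.01], [0, 0, -0.004], [0, 0, 0], [0, 0, 0]]' --delta_rot '[[0, 0, 0], [0, 0, 0], [0, 0, 0], [0, 0, 0], [0, 0, 0], [0, 0, 0], [0, 0, 0], [0, 0, 0], [0, 0, 0], [0, 0, 0]]'

```text
clock: 12.05
position: [0.3627, 0.3057, 0.0097]
ee_rot: [-0.0, 0.988, 0.153, 0.001]
contact_force: [0.3, -0.0, 0.4]
width: 0.085
gripper_force: 0.0
```

send_rows --xyz '[[0, 0, 0], [0, 0, 0], [0, 0, 0], [0, 0, 0], [0, 0, 0], [0, 0, 0], [0, 0, 0], [0, 0, 0]]' --delta_rot '[[0, 0, 0], [0, 0, 0], [0, 0, 0], [0, 0, 0], [0, 0, 0], [0, 0, 0], [0, 0, 0], [0, 0, 0]]' --gripper 0.03

```text
clock: 12.85
position: [0.3622, 0.3058, 0.0095]
ee_rot: [-0.0, 0.988, 0.153, 0.001]
contact_force: [0.0, -0.1, 5.5]
width: 0.0496
gripper_force: 32.0
```

send_rows --xyz '[[0, 0, 0.015], [0, 0, 0.035], [0, 0, 0.04], [0, 0, 0.04], [0, 0, 0.025], [0.007, -0.016, 0.01], [0.014, -0.032, 0], [0.014, -0.032, 0], [0.014, -0.032, 0], [0.014, -0.032, 0], [0.014, -0.032, 0], [0.014, -0.032, 0]]' --delta_rot '[[0, 0, 0], [0, 0, 0], [0, 0, 0], [0, 0, 0], [0, 0, 0], [0, 0, 4], [0, 0, 4], [0, 0, 4], [0, 0, 4], [0, 0, 4], [0, 0, 4], [0, 0, 4]]'

```text
clock: 14.05
position: [0.4526, 0.0961, 0.1735]
ee_rot: [-0.0, 0.921, 0.389, -0.0]
contact_force: [0.5, -0.3, -0.6]
width: 0.0498
gripper_force: 31.8
```

send_rows --xyz '[[0.014, -0.032, 0], [0.014, -0.032, 0], [0.014, -0.032, 0], [0.014, -0.032, 0], [0.014, -0.032, 0], [0.014, -0.032, 0], [0.014, -0.032, 0], [0.014, -0.032, 0], [0.014, -0.032, 0], [0.014, -0.032, 0], [0.014, -0.032, 0], [0.001, -0.002, 0]]' --delta_rot '[[0, 0, 4], [0, 0, 4], [0, 0, 4], [0, 0, 4], [0, 0, 4], [0, 0, 4], [0, 0, 4], [0, 0, 2.4], [0, 0, 0], [0, 0, 0], [0, 0, 0], [0, 0, 0]]'

```text
clock: 15.25
position: [0.6091, -0.2609, 0.1725]
ee_rot: [0.001, 0.789, 0.615, -0.001]
contact_force: [1.1, 0.4, -0.6]
width: 0.0498
gripper_force: 31.8
```

Run:
```python
from h import *
im=grab('scene');np.savez('s4.npz',**im)
meas(cloud(im),(.589,-.334),.046,.055,r=.06,tag='B in tray')
s=readout.get_state();print(s['position'],s['ee_rot'])
```

```text
B in tray 946 ctr 588.9 -335.6 size 66.2 51.7 long-ang 76.2 z [47.4 50.4 53.2]
[ 0.60812615 -0.25875088  0.17244494] [-3.02253588e-04  7.88511977e-01  6.15019222e-01 -3.56303894e-04]
```

send_rows --xyz '[[0.0005, 0.0025, -0.015], [0, 0, -0.03], [0, 0, -0.03], [0, 0, -0.03], [0, 0, -0.022], [0, 0, -0.014], [0, 0, -0.008], [0, 0, -0.005], [0, 0, -0.002], [0, 0, 0], [0, 0, 0]]' --delta_rot '[[0, 0, 0], [0, 0, 0], [0, 0, 0], [0, 0, 0], [0, 0, 0], [0, 0, 0], [0, 0, 0], [0, 0, 0], [0, 0, 0], [0, 0, 0], [0, 0, 0]]'

```text
clock: 16.4
position: [0.6089, -0.2544, 0.0188]
ee_rot: [0.001, 0.788, 0.616, 0.0]
contact_force: [-0.1, -0.6, -0.7]
width: 0.0498
gripper_force: 31.9
```

send_rows --xyz '[[0, -0.001, -0.002], [0, 0, -0.002], [0, 0, -0.001], [0, 0, 0]]' --delta_rot '[[0, 0, 0], [0, 0, 0], [0, 0, 0], [0, 0, 0]]'

```text
clock: 16.8
position: [0.6087, -0.2555, 0.0146]
ee_rot: [0.001, 0.788, 0.616, 0.0]
contact_force: [-1.4, -0.5, 7.4]
width: 0.0494
gripper_force: 32.7
```

send_rows --xyz '[[0, 0, 0], [0, 0, 0], [0, 0, 0], [0, 0, 0], [0, 0, 0.01], [0, 0, 0.03], [0, 0, 0.04], [0, 0, 0.04], [0, 0, 0.04], [-0.003, 0.015, 0.035], [-0.006, 0.03, 0.03], [-0.006, 0.03, 0.01]]' --delta_rot '[[0, 0, 0], [0, 0, 0], [0, 0, 0], [0, 0, 0], [0, 0, 0], [0, 0, 0], [0, 0, 0], [0, 0, 0], [0, 0, 0], [0, 0, 0], [0, 0, -6.5], [0, 0, -6.5]]' --gripper 0.075

```text
clock: 18.0
position: [0.5947, -0.1803, 0.2526]
ee_rot: [0.003, 0.854, 0.52, 0.002]
contact_force: [0.1, 0.9, 0.9]
width: 0.0751
gripper_force: 0.0
```

send_rows --xyz '[[-0.006, 0.03, 0], [-0.006, 0.03, 0], [-0.006, 0.03, 0], [-0.006, 0.03, 0], [-0.006, 0.025, 0], [-0.005, 0.015, 0], [0, 0, 0], [0, 0, 0]]' --delta_rot '[[0, 0, -6.5], [0, 0, -6.5], [0, 0, -6.5], [0, 0, -6.5], [0, 0, -6.5], [0, 0, -6.5], [0, 0, -4], [0, 0, 0]]'

```text
clock: 18.8
position: [0.5581, -0.0194, 0.2486]
ee_rot: [0.0, 0.985, 0.175, 0.0]
contact_force: [1.2, -0.2, 0.6]
width: 0.0749
gripper_force: 0.0
```

Run:
```python
from h import *
im=grab('wrist','w5.png');np.savez('w5.npz',**im)
P=cloud(im);s=readout.get_state();print(s['position'],s['ee_rot'])
for lo,hi in ((.006,.0105),(.006,.05),(.034,.046)):
    meas(P,(.645,.0),lo,hi,r=.1,tag=f'cradle{lo}')
Q=P.reshape(-1,3);m=(Q[:,2]>.006)&(Q[:,2]<.05)&(abs(Q[:,0]-.645)<.12)&(abs(Q[:,1])<.14)
print(np.percentile(Q[m],[0,5,50,95,100],axis=0).round(3))
```

```text
[ 0.55827778 -0.01981627  0.24851039] [2.74405859e-04 9.84570369e-01 1.74988347e-01 4.38140960e-04]
cradle0.006 9625 ctr 647.9 11.3 size 129.9 83.9 long-ang 76.9 z [6.2 7.3 8.6]
cradle0.006 12107 ctr 647.9 11.3 size 129.9 83.9 long-ang 76.9 z [ 6.3  7.5 36.4]
cradle0.034 213 ctr 667.9 -28.2 size 13.4 12.0 long-ang -13.2 z [34.7 37.8 40.9]
[[ 0.593 -0.121  0.006]
 [ 0.611 -0.102  0.006]
 [ 0.66  -0.004  0.008]
 [ 0.756  0.067  0.044]
 [ 0.765  0.083  0.047]]
```

View pics/w5.png

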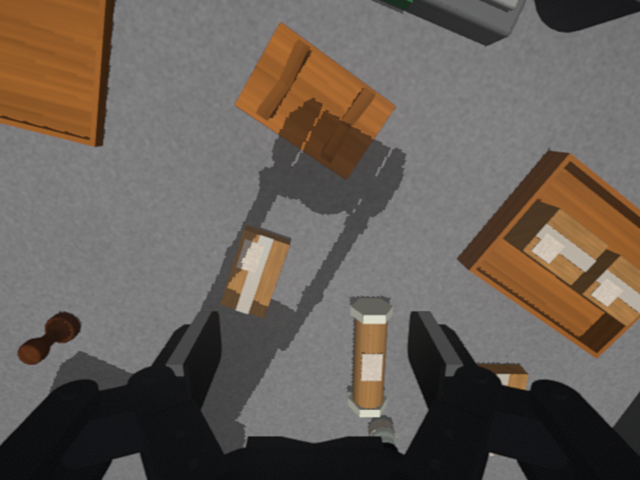

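The cradle, px (237,25) to (395,178), measures 130 x 84 mm, and both cartons stand side by side in the deep tray on the right. Now the tube.

send_rows --xyz '[[-0.018, -0.015, -0.01], [-0.03, -0.025, -0.03], [-0.03, -0.025, -0.03], [-0.03, -0.025, -0.02], [-0.025, -0.021, -0.01], [-0.01, -0.009, -0.01], [0, 0, 0], [0, 0, 0]]' --delta_rot '[[0, 0, 0], [0, 0, 0], [0, 0, 0], [0, 0, 0], [0, 0, 0], [0, 0, 0], [0, 0, 0], [0, 0, 0]]'

```text
clock: 19.65
position: [0.4166, -0.1404, 0.1384]
ee_rot: [0.0, 0.985, 0.174, 0.001]
contact_force: [0.5, 0.2, 0.7]
width: 0.075
gripper_force: 0.0
```

send_rows --xyz '[[-0.001, 0.0005, -0.015], [0, 0, -0.03], [0, 0, -0.03], [0, 0, -0.026], [0, 0, -0.018], [0, 0, -0.01], [0, 0, -0.005], [0, 0, 0], [0, 0, 0]]' --delta_rot '[[0, 0, 0], [0, 0, 0], [0, 0, 0], [0, 0, 0], [0, 0, 0], [0, 0, 0], [0, 0, 0], [0, 0, 0], [0, 0, 0]]'

```text
clock: 20.55
position: [0.4153, -0.1398, 0.0045]
ee_rot: [0.001, 0.985, 0.174, 0.001]
contact_force: [-0.3, 0.3, 0.1]
width: 0.0749
gripper_force: 0.0
```

send_rows --xyz '[[0, 0, 0], [0, 0, 0], [0, 0, 0], [0, 0, 0], [0, 0, 0], [0, 0, 0], [0, 0, 0], [0, 0, 0], [0, 0, 0], [0, 0, 0]]' --delta_rot '[[0, 0, 0], [0, 0, 0], [0, 0, 0], [0, 0, 0], [0, 0, 0], [0, 0, 0], [0, 0, 0], [0, 0, 0], [0, 0, 0], [0, 0, 0]]' --gripper 0.015

```text
clock: 21.55
position: [0.4146, -0.1397, 0.0045]
ee_rot: [0.0, 0.985, 0.174, 0.0]
contact_force: [-1.1, 1.0, 6.0]
width: 0.0351
gripper_force: 29.6
```

send_rows --xyz '[[0, 0, 0.015], [0, 0, 0.035], [0, 0, 0.04], [0, 0, 0.03], [0.013, 0.009, 0.01], [0.028, 0.018, 0], [0.028, 0.018, 0], [0.028, 0.018, 0], [0.028, 0.018, 0], [0.028, 0.018, 0], [0.028, 0.018, 0], [0.028, 0.018, 0]]' --delta_rot '[[0, 0, 0], [0, 0, 0], [0, 0, 0], [0, 0, 3], [0, 0, 5.4], [0, 0, 5.4], [0, 0, 5.4], [0, 0, 5.4], [0, 0, 5.4], [0, 0, 5.4], [0, 0, 5.4], [0, 0, 5.4]]'

```text
clock: 22.75
position: [0.6238, -0.0037, 0.1332]
ee_rot: [-0.0, 0.836, 0.548, -0.0]
contact_force: [-0.1, -0.7, -0.4]
width: 0.0347
gripper_force: 30.6
```

send_rows --xyz '[[0.018, 0.013, 0], [0.006, 0.003, 0], [0, 0, 0], [0, 0, 0]]' --delta_rot '[[0, 0, 5.4], [0, 0, 5.2], [0, 0, 0], [0, 0, 0]]'

```text
clock: 23.15
position: [0.6464, 0.0113, 0.1331]
ee_rot: [-0.001, 0.784, 0.621, -0.001]
contact_force: [-0.4, -0.2, -0.8]
width: 0.0354
gripper_force: 30.6
```

Run:
```python
from h import *
im=grab('wrist','w6.png')
P=cloud(im);s=readout.get_state();print(s['position'],s['ee_rot'])
Q=P.reshape(-1,3)
t=meas(P,s['position'][:2],s['position'][2]+.005,s['position'][2]+.05,r=.1,tag='tube')
```

```text
[0.64631383 0.01113901 0.13333906] [-4.40678361e-04  7.84056377e-01  6.20689092e-01 -6.73224788e-04]
tube 35625 ctr 648.9 23.6 size 115.1 88.7 long-ang -77.0 z [151.7 165.  179.1]
```

View pics/w6.png

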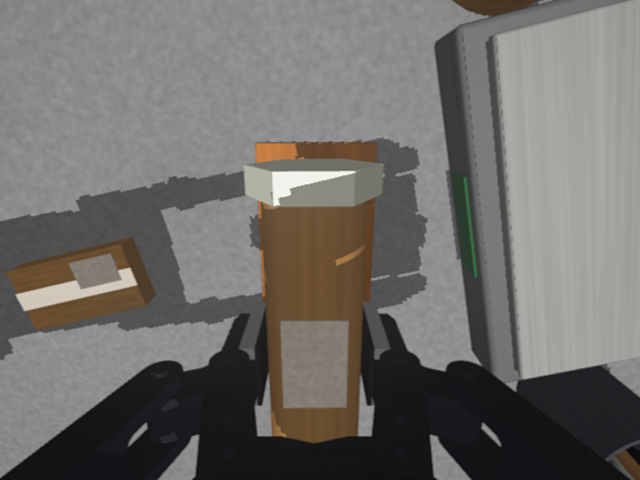

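The tube hangs aligned over the cradle: cap at px (314,185), cradle behind it, and the scale clear to the right. Lowering.

send_rows --xyz '[[0.0015, 0, -0.012], [0, 0, -0.025], [0, 0, -0.025], [0, 0, -0.018], [0, 0, -0.012], [0, 0, -0.008], [0, 0, -0.006], [0, 0, -0.002], [0, 0, 0], [0, 0, 0]]' --delta_rot '[[0, 0, 0], [0, 0, 0], [0, 0, 0], [0, 0, 0], [0, 0, 0], [0, 0, 0], [0, 0, 0], [0, 0, 0], [0, 0, 0], [0, 0, 0]]'

```text
clock: 24.2
position: [0.6494, 0.0114, 0.0265]
ee_rot: [0.001, 0.783, 0.621, 0.001]
contact_force: [0.5, -0.4, -0.5]
width: 0.0348
gripper_force: 30.6
```

send_rows --xyz '[[-0.001, 0, -0.002], [0, 0, -0.002], [0, 0, -0.001], [0, 0, 0]]' --delta_rot '[[0, 0, 0], [0, 0, 0], [0, 0, 0], [0, 0, 0]]'

```text
clock: 24.6
position: [0.6478, 0.0115, 0.022]
ee_rot: [0.0, 0.784, 0.621, 0.0]
contact_force: [-2.2, 0.1, 4.6]
width: 0.0353
gripper_force: 31.1
```

send_rows --xyz '[[0, 0, 0], [0, 0, 0], [0, 0, 0], [0, 0, 0], [0, 0, 0.01], [0, 0, 0.03], [0, 0, 0.04], [0, 0, 0.04], [0, 0, 0.04], [-0.012, -0.016, 0.02], [-0.024, -0.03, 0], [-0.027, -0.034, 0]]' --delta_rot '[[0, 0, 0], [0, 0, 0], [0, 0, 0], [0, 0, 0], [0, 0, 0], [0, 0, 0], [0, 0, 0], [0, 0, 0], [0, 0, 0], [0, 0, 0], [0, 0, -6], [0, 0, -6]]' --gripper 0.06

```text
clock: 25.8
position: [0.5852, -0.0688, 0.2027]
ee_rot: [0.001, 0.845, 0.535, 0.001]
contact_force: [1.0, -0.7, -0.4]
width: 0.0599
gripper_force: 0.0
```

send_rows --xyz '[[-0.027, -0.034, 0], [-0.027, -0.034, 0], [-0.027, -0.034, 0], [-0.027, -0.034, 0], [-0.027, -0.034, 0], [-0.027, -0.034, 0], [-0.02, -0.027, 0], [-0.011, -0.014, 0], [0, 0, 0], [0, 0, 0]]' --delta_rot '[[0, 0, -6], [0, 0, -6], [0, 0, -6], [0, 0, -6], [0, 0, -6], [0, 0, -6], [0, 0, -6], [0, 0, -3.2], [0, 0, 0], [0, 0, 0]]' --gripper 0.085

```text
clock: 26.8
position: [0.3919, -0.3135, 0.2013]
ee_rot: [0.0, 0.985, 0.17, 0.0]
contact_force: [0.3, -0.3, 0.2]
width: 0.0852
gripper_force: 0.0
```

Run:
```python
from h import *
s=readout.get_state();print(s['position'],s['ee_rot'])
P=cloud(grab('scene','s7.png'))
meas(P,(.648,.011),.046,.06,r=.1,tag='tube')
P=cloud(grab('wrist'))
meas(P,(.391,-.314),.0175,.0225,tag='long')
```

```text
[ 0.3918591  -0.31345639  0.20131952] [3.34045101e-05 9.85373194e-01 1.70409685e-01 4.54398752e-04]
tube 785 ctr 649.8 10.1 size 134.3 37.5 long-ang 76.2 z [47.4 54.3 58.5]
long 9019 ctr 391.5 -314.0 size 120.1 60.0 long-ang 19.7 z [18.3 19.5 20.8]
```

View pics/s7.png

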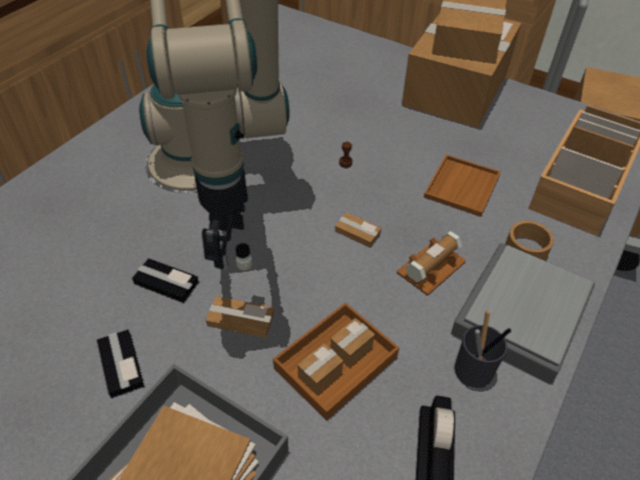

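The scene shows the tube seated across both saddles at (435,258) and the cartons in the tray; the stamp and ink are untouched. Now the long slim box.

send_rows --xyz '[[-0.0004, -0.0005, -0.02], [0, 0, -0.035], [0, 0, -0.04], [0, 0, -0.04], [0, 0, -0.03], [0, 0, -0.018], [0, 0, -0.01], [0, 0, -0.005], [0, 0, 0], [0, 0, 0]]' --delta_rot '[[0, 0, 0], [0, 0, 0], [0, 0, 0], [0, 0, 0], [0, 0, 0], [0, 0, 0], [0, 0, 0], [0, 0, 0], [0, 0, 0], [0, 0, 0]]'

```text
clock: 27.9
position: [0.3922, -0.3145, 0.0037]
ee_rot: [0.001, 0.985, 0.171, 0.001]
contact_force: [0.3, -0.1, -0.3]
width: 0.0849
gripper_force: 0.0
```

send_rows --xyz '[[0, 0, -0.001], [0, 0, 0], [0, 0, 0], [0, 0, 0], [0, 0, 0], [0, 0, 0], [0, 0, 0], [0, 0, 0]]' --delta_rot '[[0, 0, 0], [0, 0, 0], [0, 0, 0], [0, 0, 0], [0, 0, 0], [0, 0, 0], [0, 0, 0], [0, 0, 0]]' --gripper 0.04

```text
clock: 28.7
position: [0.3917, -0.3143, 0.0027]
ee_rot: [0.001, 0.985, 0.17, 0.0]
contact_force: [-0.5, 0.6, 5.7]
width: 0.0594
gripper_force: 32.9
```

send_rows --xyz '[[0, 0, 0.015], [0, 0, 0.035], [0, 0, 0.04], [0, 0, 0.04], [0, 0, 0.03], [0.006, 0.017, 0.01], [0.0116, 0.0333, 0], [0.0116, 0.0333, 0], [0.0116, 0.0333, 0], [0.0116, 0.0333, 0], [0.0116, 0.0333, 0], [0.0116, 0.0333, 0]]' --delta_rot '[[0, 0, 0], [0, 0, 0], [0, 0, 0], [0, 0, 0], [0, 0, 0], [0, 0, 4], [0, 0, 4.5], [0, 0, 4.5], [0, 0, 4.5], [0, 0, 4.5], [0, 0, 4.5], [0, 0, 4.5]]'

```text
clock: 29.9
position: [0.4669, -0.0958, 0.1716]
ee_rot: [-0.0, 0.903, 0.429, -0.0]
contact_force: [0.6, 0.2, -1.9]
width: 0.0589
gripper_force: 33.5
```

send_rows --xyz '[[0.0116, 0.0333, 0], [0.0116, 0.0333, 0], [0.0116, 0.0333, 0], [0.0116, 0.0333, 0], [0.0116, 0.0333, 0], [0.0116, 0.0333, 0], [0.0116, 0.0333, 0], [0.0116, 0.0333, 0], [0.0116, 0.0333, 0], [0.0116, 0.0333, 0], [0.0116, 0.0333, 0], [0.005, 0.017, 0]]' --delta_rot '[[0, 0, 4.5], [0, 0, 4.5], [0, 0, 4.5], [0, 0, 4.5], [0, 0, 4.5], [0, 0, 4.5], [0, 0, 4.5], [0, 0, 4.5], [0, 0, 4.5], [0, 0, 4.5], [0, 0, 0], [0, 0, 0]]'

```text
clock: 31.1
position: [0.6001, 0.2886, 0.171]
ee_rot: [-0.0, 0.671, 0.742, 0.0]
contact_force: [-0.5, -0.6, -1.5]
width: 0.0592
gripper_force: 33.5
```

send_rows --xyz '[[0, 0, 0], [0, 0, 0]]' --delta_rot '[[0, 0, 0], [0, 0, 0]]'

```text
clock: 31.3
position: [0.5989, 0.2851, 0.1712]
ee_rot: [0.0, 0.671, 0.741, -0.001]
contact_force: [0.1, -1.2, -1.0]
width: 0.0591
gripper_force: 33.5
```

Run:
```python
from h import *
s=readout.get_state();print(s['position'],s['ee_rot'])
P=cloud(grab('wrist','w8.png'))
meas(P,(.60,.2855),.0095,.018,r=.13,tag='shallow')
```

```text
[0.59887649 0.28510183 0.17119486] [ 2.33227058e-05  6.71330617e-01  7.41156933e-01 -1.26569251e-03]
shallow 2336 ctr 600.9 288.2 size 153.4 140.4 long-ang -84.3 z [12.6 14.2 15.4]
```

View pics/w8.png

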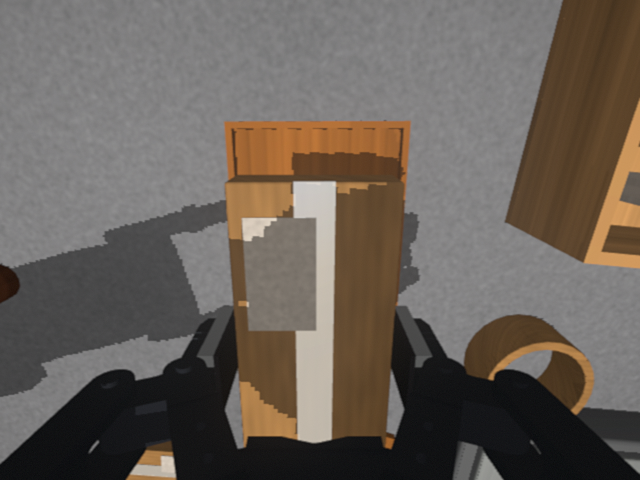

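The long box hangs over the shallow tray, its far edge at px (315,180) inside the tray edge at (317,125). Two partial wall measurements agree on a tray centre of about (601,285) mm at 95.7°. Lowering.

send_rows --xyz '[[0.002, 0, -0.015], [0, 0, -0.03], [0, 0, -0.03], [0, 0, -0.03], [0, 0, -0.024], [0, 0, -0.014], [0, 0, -0.008], [0, 0, -0.005], [0, 0, -0.002], [0, 0, 0], [0, 0, 0]]' --delta_rot '[[0, 0, 0], [0, 0, 0], [0, 0, 0], [0, 0, 0], [0, 0, 0], [0, 0, 0], [0, 0, 0], [0, 0, 0], [0, 0, 0], [0, 0, 0], [0, 0, 0]]'

```text
clock: 32.45
position: [0.6023, 0.2863, 0.0148]
ee_rot: [0.001, 0.671, 0.741, 0.001]
contact_force: [0.2, 0.2, -1.7]
width: 0.0588
gripper_force: 33.5
```

send_rows --xyz '[[-0.001, -0.0015, -0.003], [0, 0, -0.002], [0, 0, -0.001], [0, 0, -0.001], [0, 0, 0]]' --delta_rot '[[0, 0, 0], [0, 0, 0], [0, 0, 0], [0, 0, 0], [0, 0, 0]]'

```text
clock: 32.95
position: [0.6004, 0.2845, 0.0077]
ee_rot: [0.0, 0.671, 0.741, -0.0]
contact_force: [-3.2, -1.0, 5.3]
width: 0.0593
gripper_force: 34.2
```

send_rows --xyz '[[0, 0, 0], [0, 0, 0], [0, 0, 0], [0, 0, 0], [0, 0, 0.01], [0, 0, 0.03], [0, 0, 0.04], [0, 0, 0.04], [0, 0, 0.04], [-0.005, -0.01, 0.03], [-0.01, -0.022, 0], [-0.012, -0.024, 0]]' --delta_rot '[[0, 0, 0], [0, 0, 0], [0, 0, 0], [0, 0, 0], [0, 0, 0], [0, 0, 0], [0, 0, 0], [0, 0, 0], [0, 0, 0], [0, 0, -6], [0, 0, -8], [0, 0, -8]]' --gripper 0.075

```text
clock: 34.15
position: [0.5743, 0.2286, 0.1992]
ee_rot: [0.001, 0.802, 0.597, 0.002]
contact_force: [-1.1, -0.4, -0.5]
width: 0.0753
gripper_force: 0.0
```

send_rows --xyz '[[-0.012, -0.024, 0], [-0.012, -0.024, 0], [-0.012, -0.024, 0], [-0.012, -0.024, 0], [-0.012, -0.024, 0], [-0.012, -0.024, 0], [-0.012, -0.024, 0], [-0.012, -0.024, 0], [-0.011, -0.023, 0], [0, 0, 0], [0, 0, 0]]' --delta_rot '[[0, 0, -8], [0, 0, -8], [0, 0, -8], [0, 0, -8], [0, 0, -8], [0, 0, -8], [0, 0, -8], [0, 0, -8], [0, 0, -8], [0, 0, -1.5], [0, 0, 0]]' --gripper 0.085

```text
clock: 35.25
position: [0.4668, 0.0134, 0.1976]
ee_rot: [-0.0, 1.0, 0.001, 0.001]
contact_force: [0.7, -0.1, 0.2]
width: 0.0849
gripper_force: 0.0
```

Run:
```python
from h import *
s=readout.get_state();print(s['position'],s['ee_rot'])
P=cloud(grab('wrist'))
meas(P,(.4666,.0133),.0175,.0225,tag='short')
```

```text
[0.46684988 0.01344496 0.19759464] [-1.58039749e-04  9.99999107e-01  1.02439291e-03  8.43064077e-04]
short 5753 ctr 466.0 13.8 size 90.7 50.0 long-ang 0.3 z [18.2 19.5 20.8]
```

send_rows --xyz '[[-0.0005, 0, -0.02], [0, 0, -0.035], [0, 0, -0.04], [0, 0, -0.04], [0, 0, -0.028], [0, 0, -0.018], [0, 0, -0.009], [0, 0, -0.004], [0, 0, 0], [0, 0, 0]]' --delta_rot '[[0, 0, 0], [0, 0, 0], [0, 0, 0], [0, 0, 0], [0, 0, 0], [0, 0, 0], [0, 0, 0], [0, 0, 0], [0, 0, 0], [0, 0, 0]]'

```text
clock: 36.3
position: [0.4671, 0.0137, 0.0037]
ee_rot: [0.0, 1.0, 0.002, 0.001]
contact_force: [0.4, 0.5, -0.5]
width: 0.0851
gripper_force: 0.0
```

send_rows --xyz '[[0, 0, 0], [0, 0, 0], [0, 0, 0], [0, 0, 0], [0, 0, 0], [0, 0, 0], [0, 0, 0], [0, 0, 0]]' --delta_rot '[[0, 0, 0], [0, 0, 0], [0, 0, 0], [0, 0, 0], [0, 0, 0], [0, 0, 0], [0, 0, 0], [0, 0, 0]]' --gripper 0.03

```text
clock: 37.1
position: [0.4666, 0.0135, 0.0036]
ee_rot: [0.0, 1.0, 0.001, 0.001]
contact_force: [-1.0, 0.7, 6.2]
width: 0.0491
gripper_force: 31.2
```

send_rows --xyz '[[0, 0, 0.015], [0, 0, 0.035], [0, 0, 0.04], [0, 0, 0.04], [0.002, 0.01, 0.04], [0.005, 0.025, 0.01], [0.006, 0.035, 0], [0.006, 0.035, 0], [0.006, 0.035, 0], [0.006, 0.03, 0], [0.002, 0.015, 0], [0, 0, 0]]' --delta_rot '[[0, 0, 0], [0, 0, 0], [0, 0, 0], [0, 0, 0], [0, 0, 0], [0, 0, 4], [0, 0, 6], [0, 0, 7], [0, 0, 7], [0, 0, 6], [0, 0, 0], [0, 0, 0]]'

```text
clock: 38.3
position: [0.4989, 0.1997, 0.1824]
ee_rot: [0.0, 0.966, 0.26, -0.0]
contact_force: [0.3, -0.9, 0.3]
width: 0.0492
gripper_force: 31.9
```

send_rows --xyz '[[0, 0, 0], [0, 0, 0]]' --delta_rot '[[0, 0, 0], [0, 0, 0]]'

```text
clock: 38.5
position: [0.4987, 0.1971, 0.1827]
ee_rot: [0.0, 0.966, 0.259, -0.001]
contact_force: [-0.0, 0.1, 0.3]
width: 0.0492
gripper_force: 31.9
```

Run:
```python
from h import *
s=readout.get_state();print(s['position'],s['ee_rot'])
im=grab('wrist','w9.png');P=cloud(im)
meas(P,(.601,.285),.0225,.028,tag='long in tray')
meas(P,(.601,.285),.0105,.018,r=.13,tag='tray')
```

```text
[0.49867767 0.19709784 0.18266925] [ 4.48775688e-04  9.65868951e-01  2.59030319e-01 -5.11011931e-04]
long in tray 13699 ctr 600.6 284.1 size 121.0 60.1 long-ang -84.3 z [23.1 24.4 25.7]
tray 3581 ctr 599.9 284.6 size 160.6 137.7 long-ang -84.1 z [12.2 14.1 15.4]
```

View pics/w9.png

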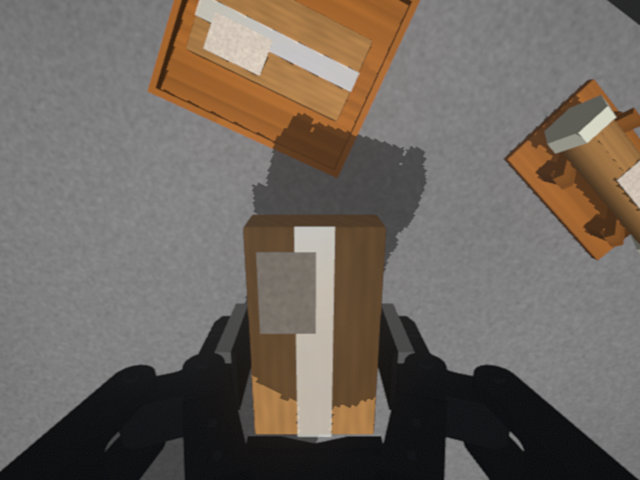

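The long box lies flat and centred in the tray at px (275,55), measured at (600.6, 284.1) mm and 95.7°. The short box is held level at (315,330).

send_rows --xyz '[[0.008, 0.007, 0], [0.014, 0.012, 0], [0.014, 0.012, 0], [0.014, 0.012, 0], [0.014, 0.012, 0], [0.014, 0.012, 0], [0.014, 0.012, 0], [0.01, 0.008, 0], [0, 0, 0], [0, 0, 0], [0, 0, 0]]' --delta_rot '[[0, 0, 7], [0, 0, 8], [0, 0, 8], [0, 0, 8], [0, 0, 8], [0, 0, 8], [0, 0, 8], [0, 0, 7], [0, 0, 3.6], [0, 0, 0], [0, 0, 0]]'

```text
clock: 39.65
position: [0.601, 0.2845, 0.1828]
ee_rot: [-0.0, 0.672, 0.741, -0.0]
contact_force: [-0.2, -0.6, -0.3]
width: 0.0496
gripper_force: 31.9
```

send_rows --xyz '[[0, 0, -0.015], [0, 0, -0.03], [0, 0, -0.03], [0, 0, -0.03], [0, 0, -0.02], [0, 0, -0.012], [0, 0, -0.008], [0, 0, -0.003], [0, 0, 0], [0, 0, 0], [0, 0, 0]]' --delta_rot '[[0, 0, 0], [0, 0, 0], [0, 0, 0], [0, 0, 0], [0, 0, 0], [0, 0, 0], [0, 0, 0], [0, 0, 0], [0, 0, 0], [0, 0, 0], [0, 0, 0]]'

```text
clock: 40.75
position: [0.6018, 0.2858, 0.0359]
ee_rot: [0.001, 0.671, 0.742, 0.001]
contact_force: [-0.1, -0.4, 0.5]
width: 0.049
gripper_force: 31.9
```

send_rows --xyz '[[-0.0011, -0.0016, -0.002], [0, 0, -0.002], [0, 0, -0.001], [0, 0, 0], [0, 0, 0]]' --delta_rot '[[0, 0, 0], [0, 0, 0], [0, 0, 0], [0, 0, 0], [0, 0, 0]]'

```text
clock: 41.25
position: [0.6, 0.284, 0.0297]
ee_rot: [0.0, 0.671, 0.742, -0.0]
contact_force: [-0.2, 1.0, -0.8]
width: 0.0491
gripper_force: 31.9
```

send_rows --xyz '[[0.0005, 0, -0.0007], [0, 0, -0.0006], [0, 0, 0], [0, 0, 0]]' --delta_rot '[[0, 0, 0], [0, 0, 0], [0, 0, 0], [0, 0, 0]]'

```text
clock: 41.65
position: [0.6007, 0.284, 0.0286]
ee_rot: [0.0, 0.671, 0.742, 0.0]
contact_force: [0.1, -0.7, 0.3]
width: 0.0492
gripper_force: 31.9
```

send_rows --xyz '[[0, 0, -0.0008], [0, 0, 0], [0, 0, 0]]' --delta_rot '[[0, 0, 0], [0, 0, 0], [0, 0, 0]]'

```text
clock: 41.95
position: [0.6007, 0.284, 0.0286]
ee_rot: [0.0, 0.671, 0.742, 0.0]
contact_force: [-0.2, -0.8, 5.0]
width: 0.0492
gripper_force: 32.6
```

send_rows --xyz '[[0, 0, 0], [0, 0, 0], [0, 0, 0], [0, 0, 0], [0, 0, 0.01], [0, 0, 0.03], [0, 0, 0.04], [0, 0, 0.04], [-0.01, -0.01, 0.03], [-0.03, -0.02, 0], [-0.03, -0.02, 0], [-0.03, -0.02, 0]]' --delta_rot '[[0, 0, 0], [0, 0, 0], [0, 0, 0], [0, 0, 0], [0, 0, 0], [0, 0, 0], [0, 0, 0], [0, 0, 0], [0, 0, -7], [0, 0, -8], [0, 0, -8], [0, 0, -8]]' --gripper 0.065

```text
clock: 43.15
position: [0.4996, 0.2134, 0.1787]
ee_rot: [0.0, 0.846, 0.533, 0.001]
contact_force: [0.9, -0.6, -0.4]
width: 0.0652
gripper_force: 0.0
```

send_rows --xyz '[[-0.01, -0.02, 0], [0, 0, 0], [0, 0, 0], [0, 0, 0], [0, 0, 0]]' --delta_rot '[[0, 0, -8], [0, 0, -8], [0, 0, -8], [0, 0, 0], [0, 0, 0]]'

```text
clock: 43.65
position: [0.4907, 0.194, 0.1783]
ee_rot: [0.0, 0.937, 0.349, 0.0]
contact_force: [0.3, -0.2, 0.0]
width: 0.0647
gripper_force: 0.0
```

Run:
```python
from h import *
im=grab('wrist','w10.png');P=cloud(im)
meas(P,(.601,.285),.0425,.048,tag='short on top')
meas(P,(.601,.285),.0225,.028,tag='long')
P=cloud(grab('scene','s10.png'))
meas(P,(.325,.2),.055,.07,r=.05,tag='stamp')
meas(P,(.314,-.2),.05,.06,r=.05,tag='ink')
```

```text
short on top 8395 ctr 600.9 282.9 size 90.3 50.2 long-ang -84.3 z [43.1 44.4 45.7]
long 3108 ctr 600.4 283.9 size 120.1 59.9 long-ang -84.3 z [23.  24.2 25.6]
stamp 69 ctr 324.7 198.1 size 24.0 22.1 long-ang 17.3 z [56.1 61.7 66.8]
ink 143 ctr 315.8 -202.1 size 30.5 29.2 long-ang -16.1 z [51.4 54.8 57.4]
```

View pics/w10.png

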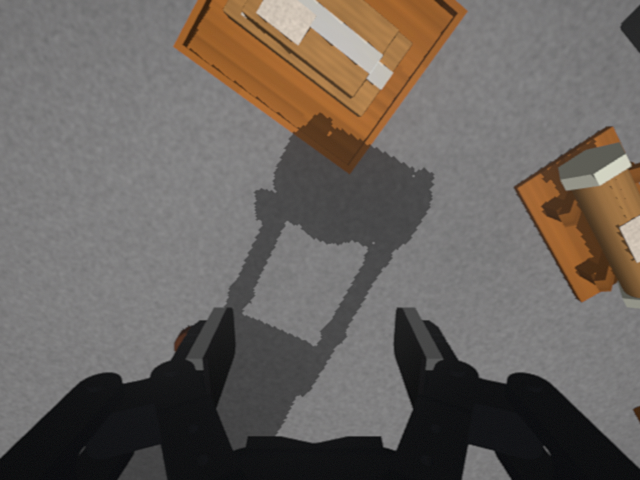

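View pics/s10.png

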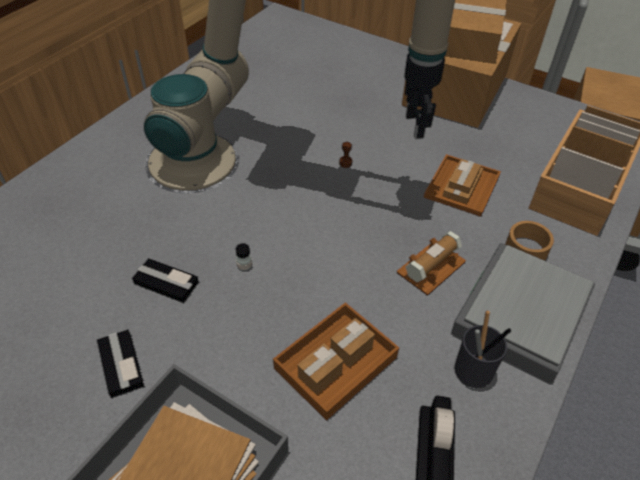

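The short box sits squarely on the long one (1 mm off centre, same angle) at px (463,183). The cartons, tube, stamp and ink are all where they should be, and the arm is clear.

```bash
python3 -c "
from rig import order;print(order.sign_off())"
```

```text
the job is handed in; nothing more can be done
None
```

The job is handed in at about 44 s: both cartons are side by side in the deep tray, the tube is in the cradle, the short box is centred on the long one in the shallow tray, and the stamp and ink bottle were left where they stood.

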